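Turn a hardness sample plate over against the step of its stand

ROBOT

A 6-joint arm with a two-finger parallel gripper is mounted at the origin on the work surface. World frame = base frame: x ahead of the robot, y to its left, z up, the work surface at z = 0. Lengths are in mm, angles in rad, forces in N, time in s.
With the tool pointing down it reaches from about 325 to 925 mm from the base axis. Payload 3.1 kg.
Tool frame: the origin (TCP) lies midway between the tips of the shut fingers; the grasp point (between the pads) lies 19 mm behind it; z points along the fingers, y is the line along which they close (so a half turn about z gives the same grasp; the last joint's range is limited). The gripper opens to 85 mm and grips with 20 to 120 N. Pads are 22 mm wide; open, the fingers measure 114 mm over their backs; the gripper's body (76 mm by 85 mm) begins 54 mm behind the grasp point. The pads swing forward as they close: fully open they stand 13 mm farther back than shut.
Start: joints at [-1.341, 0.217, 1.613, -0, 1.311, -0.112], TCP at [209.511, -588.85, 231.3] pointing down, gripper open.
Joint ranges: [-2.75, 2.75], [-0.78, 2.1], [0.31, 2.55], [-1.13, 4.27], [0.13, 2.63], [-2.58, 2.58]. Speed limits (rad/s): [2.79, 2.79, 3.14, 3.14, 3.14, 3.14].

INTERFACE

Orientations are given as a rotation vector (axis times angle).
In Python, from station import bot, optics, job_done gives the robot as it stands.
- The arm moves only by the shell command python3 -m jog 'ROWS' [OPENING] [FORCE]. ROWS is JSON, a list of rows, each a list of 2 entries, a list of its own where there are three numbers: the shift along the tool's x, y, z in mm, then the turn, a rotation vector about the tool's x, y, z in rad. A call has 1 to 12 rows; each row shifts and turns the commanded pose from where the row before left it, along the tool's axes as they then stand; what a row does not reach is not made up. A row lasts 1/8 s, in which the tool goes at most 62.5 mm and 10.7 degrees, less where a joint would pass 70% of its speed; a pose out of reach is approached as far as the arm can. A call is refused whole if a number of a shift passes 62.5 or a number of a turn 0.188, either way. A call with a gripper value outside its range is refused whole. OPENING is the finger opening in mm, from 0 to 85.4, set as the call begins (- or left out, the last holds). The fingers move at their own pace and stop on an object; FORCE is the grip in N (left out, the last holds). Time passes only in rows, so rows that do not move let the fingers close. It gives the time, the measured TCP pose, the force, the opening and the grip force at its end, in the units of the state.
- bot.read_state(): the state, without advancing time (a new reading comes with each control period).
- optics.camera(name): name is "side" or "top" or "wrist"; returns a dict with "pixels" (480x640x3 uint8, red, green, blue), "depth" (480x640 float32, mm along the optical axis (not along the pixel's ray), 0 where there is no reading), "fov_y" (degrees; the focal length in pixels is half the picture's height over the tangent of half this angle, whatever the lens; pixels are square), "cx", "cy" (the principal point, pixels), "cam_to_world" (4x4, takes a point from camera to world coordinates). Camera axes: x right, y up, looking along -z (the intrinsics and any distortion apply to the point x, -y, -z); pixel columns grow to the right and rows downward; lengths in mm; the calibration is good to about 2 mm. A picture is of the moment at which its call begins.
- job_done(): hands the job in; it is judged then, once.
The state is a dict: "clock": time; "joint_pos": joint angles; "joint_vel": joint speeds; "tau": joint torques, N m; "ee_pos": TCP position; "ee_rot": TCP orientation; "contact_force": force on the tool from outside, world axes, zero at the start; "moment": the same for the moment, N m; "width": finger opening in mm; "finger_force": force on a finger pad.
Only numpy, scipy, OpenCV 4.12 (cv2) and the standard library are available. Lean on these libraries where they do the work, as an engineer would, in place of code of your own. Each camera call takes 0.05 s, during which the arm holds its last target. There are 200 camera calls.

TASK

The sample plate lies on the two low rails of the stand with its used, dimpled face up. Using the fingertips only to push, and never lifting it clear of the stand, push it along the rails against the step, keep pushing its near edge so that it tips up against the step and topples over onto the raised rest with the clean face up, then push it along the rest until its edge sits flush against the fence at the back. Leave the V-block, gauge block and loupe where they are.

Things in the scene. Friction and masses are not known exactly. Their poses are not given: they have to be found in the camera images.
- stand: Fixed turn-over stand. Origin on the table under the middle of the step's upright face; +x runs along the rails away from the robot (pushing direction), y across, z up. Dark base plate x -122..122, y +-70, 8 mm thick. Grey step block x 0..110, y +-65 mm: its upright face at x = 0 rises 14 mm above the rails; its flat top (the rest) is at z = 44 mm.
- stand_channel (a point): Point on the stand between its rails, at rail-top height (stand x -60, y 0, z 30 mm). Two steel rails x -120..0 mm, 22 mm wide, centred at y +-43 mm, tops at z = 30 mm. Between them a channel 64 mm wide, 22 mm deep, open at the robot's end: fingertips can stand in it lower than the plate.
- stand_fence (a point): Foot of the fence: middle of its near face where it meets the rest (stand x 98, y 0, z 44 mm). The fence is a steel bar across the rest, 130 mm long in y, 12 mm thick, its top 16 mm above the rest.
- plate: Loose aluminium plate, 80 (x) x 100 (y) x 8 mm, 0.13 to 0.23 kg, square edges. Origin at its middle (half thickness). +z comes out of the used face, with six dark dimples 10 mm across, up at the start; the other face is clean. Starts flat on the rails, far edge up to 35 mm short of the step, slightly askew. Just past upright it falls onto the rest by itself, still short of the fence.
- plate_edge_far (a point): Middle of the plate edge at its own x = +40 mm, half thickness: the edge nearest the step at the start; it stays low while the plate tips.
- plate_edge_near (a point): Middle of the plate edge at its own x = -40 mm, half thickness: nearest the robot at the start. It goes up and over: it rises if fingertips press it towards the step and move up with it in an arc (by friction, or from below in the channel), the plate turning about the foot of the step with its far upper corner bearing on the step face.
- vblock: Bystander: steel V-block 50 x 50 mm, 45 mm high, on the table beside the stand; origin under its middle.
- gauge_block: Bystander: steel gauge block 35 x 9 mm, 30 mm high, standing on the table beside the stand; origin under its middle.
- loupe: Bystander: grey eye loupe 38 mm across, 34 mm high, on the table beside the stand; origin under its middle.
Things that resemble listed ones, but are neither listed nor needed, are in the scene too. Of the things that look like the plate, the smallest one is meant.

How it is judged (in metres and radians):
On the way, in this order (a step that is already met when the one before it is completed fails the run):
1. the plate stands tipped up against the step, its lower edge still at the foot of the step (angle between plate's own z axis and vertical between 0.9 and 2 rad and z of plate_edge_far in the frame of stand below 0.056 m and x of plate_edge_far in the frame of stand between -0.03 and 0.03 m), for 0.05 s.
2. the plate lies turned over on the rest (angle between plate's own z axis and vertical above 3.05 rad and z of plate in the frame of stand between 0.044 and 0.052 m and x of plate in the frame of stand above 0.01 m), for 0.2 s.
At the end, for the whole second after the job is handed in: The plate lies flat and at rest on the raised rest, clean face up, its edge within about 3.5 mm of the fence and parallel to it within 0.05 rad, its middle within 30 mm of the stand's centre line (all of step 2 and x of plate in the frame of stand between 0.0545 and 0.062 m and y of plate in the frame of stand between -0.03 and 0.03 m and angle between the x axis of plate and the x axis of stand, either way round below 0.05 rad and linear speed of plate below 0.01 m/s and angular speed of plate below 0.1 rad/s); the robot touches nothing.
It fails at once if the plate is lifted clear: both its near and far edges more than 62 mm above the table (z of each of plate_edge_far, plate_edge_near in the frame of stand above 0.062 m).
It fails at once if a bystander (V-block, gauge block or loupe) is moved by more than 15 mm or tipped (distance of any of vblock, gauge_block, loupe from where it was at the start of the episode above 0.015 m or angle between any of vblock, gauge_block, loupe's own z axis and vertical above 0.3 rad).
It also fails if it takes over 59 s, if anything falls off the work surface, if the arm or the gripper's body presses on something with over 40 N, if the wrist force passes 120 N, or if a joint passes its speed limit or range.

## Working session

There is one attempt and no reset: what is moved stays moved. The work goes in short steps, Python scripts to look and compute and a shell command to move; the robot and the scene stay as the last step left them, time stands still between calls to the robot, and variables do not carry over. Pictures are saved under pics/ and viewed, at most 10 in all, crops included, and the job is handed in when it is done.

```bash
ls; mkdir -p pics
python3 - <<'E'
from station import bot, optics
import cv2,numpy as np
s=bot.read_state();print({k:np.round(v,3).tolist() for k,v in s.items()})
for n in ["top","side"]:
    c=optics.camera(n);cv2.imwrite(f"pics/{n}0.png",c["pixels"][:,:,::-1]);np.savez(f"{n}0.npz",**c)
    print(n,c["fov_y"],c["cx"],c["cy"],np.round(c["cam_to_world"],3).tolist(),[k for k in c])
E
```

```text
pics
{'clock': 0.0, 'joint_pos': [-1.341, 0.218, 1.615, 0.0, 1.311, -0.112], 'joint_vel': [0.003, -0.001, 0.0, 0.001, 0.002, -0.0], 'tau': [0.0, -39.684, -30.386, -0.0, 0.01, -0.0], 'ee_pos': [209.312, -588.052, 229.953], 'ee_rot': [-3.093, -0.534, 0.0], 'contact_force': [0.267, 0.001, 0.17], 'moment': [-0.017, -0.027, 0.078], 'finger_force': 0.0, 'width': 85.747}
top 47.358401222569604 317.0665131618959 242.30900357233259 [[0.008, 0.996, -0.093, 435.425], [-1.0, 0.006, -0.016, 34.699], [-0.016, 0.093, 0.996, 973.537], [0.0, 0.0, 0.0, 1.0]] ['pixels', 'depth', 'fov_y', 'cx', 'cy', 'cam_to_world']
side 53.685900919427624 327.7525808506057 241.20225671640748 [[0.993, 0.072, -0.098, 455.932], [-0.121, 0.537, -0.835, -620.407], [-0.007, 0.84, 0.542, 503.627], [0.0, 0.0, 0.0, 1.0]] ['pixels', 'depth', 'fov_y', 'cx', 'cy', 'cam_to_world']
```

View pics/top0.png

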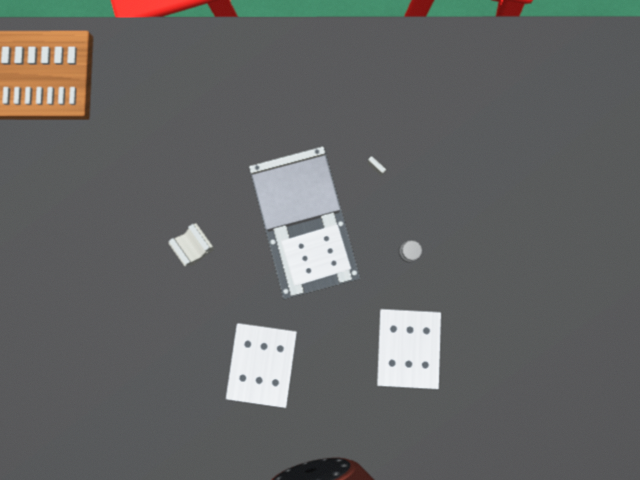

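View pics/side0.png

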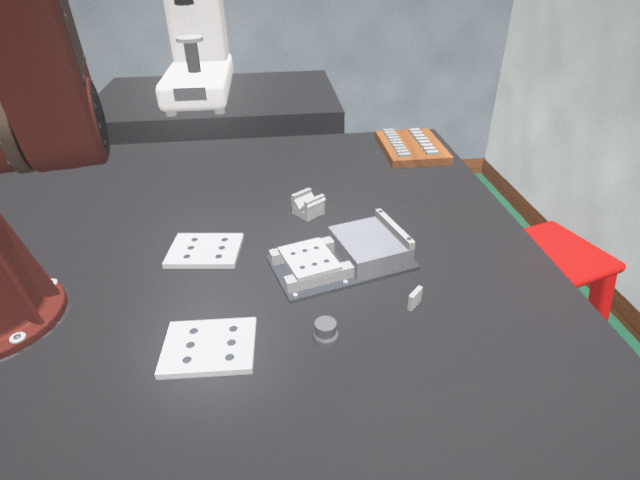

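Plate candidates in the top view are (316,254) on the stand's rails, (261,365) on the table and (409,348) on the table. The first is the smallest and is the only one on the stand, so I take it as the plate. Next I measure and confirm it in a crop.

```bash
cat > h.py <<'E'
import numpy as np,cv2
from scipy.spatial.transform import Rotation as R
def K(c): 
    f=240/np.tan(np.radians(c["fov_y"])/2); return f,float(c["cx"]),float(c["cy"])
def ray(c,uv,z):
    f,cx,cy=K(c);uv=np.atleast_2d(uv).astype(float);T=np.array(c["cam_to_world"])
    d=np.c_[(uv[:,0]-cx)/f,-(uv[:,1]-cy)/f,-np.ones(len(uv))]@T[:3,:3].T
    o=T[:3,3]; return o+d*((z-o[2])/d[:,2])[:,None]
def cloud(c):
    f,cx,cy=K(c);v,u=np.mgrid[:480,:640];D=np.array(c["depth"]);T=np.array(c["cam_to_world"])
    return np.stack([(u-cx)/f*D,-(v-cy)/f*D,-D],-1)@T[:3,:3].T+T[:3,3]
def proj(c,P):
    f,cx,cy=K(c);T=np.array(c["cam_to_world"]);p=(np.atleast_2d(P)-T[:3,3])@T[:3,:3]
    return np.c_[cx+f*p[:,0]/-p[:,2],cy-f*p[:,1]/-p[:,2]]
def rect(c,m,z):
    n,l,s,_=cv2.connectedComponentsWithStats(m.astype(np.uint8)*255)
    i=1+np.argmax(s[1:,4]); cn=max(cv2.findContours((l==i).astype(np.uint8),0,1)[0],key=cv2.contourArea)[:,0]
    P=ray(c,cn,z)[:,:2].astype(np.float32); return cv2.minAreaRect(P),P
E
python3 - <<'E'
from h import *
c=dict(np.load("top0.npz"));I=c["pixels"].astype(int);P=cloud(c)
for n,uv in dict(rest=(297,190),fence=(288,159),plate=(316,256),table=(400,200),railL=(295,288),lp=(411,250),vb=(190,244),gb=(377,164),d1=(301,246)).items(): print(n,np.round(P[uv[1],uv[0]]),I[uv[1],uv[0]])
Z=P[...,2]; v,u=np.mgrid[:480,:640];box=(u>230)&(u<365)&(v>140)&(v<305)
sat=I[...,2]-I[...,0];br=I.sum(2)/3
mr=box&(br>100)&(br<200)&(v>150)&(v<232)&(Z>39)&(Z<52)
print("rest",rect(c,mr,44)[0])
mb=box&(Z>4)
print("base?",rect(c,mb,8)[0])
mp=box&(v>215)&(Z>34.5)&(Z<42)
print("plate",rect(c,mp,38)[0],mp.sum())
im=cv2.resize(I[140:305,230:365].astype(np.uint8)[:,:,::-1],None,fx=3.6,fy=3.6,interpolation=cv2.INTER_CUBIC)
cv2.imwrite("pics/crop.png",im)
md=box&(br<110)&(v>230)&(v<280)&(Z>33)
n,l,s,ce=cv2.connectedComponentsWithStats(md.astype(np.uint8))
for i in range(1,n):
  if s[i,4]>6: print(s[i,4],ce[i],np.round(ray(c,ce[i],38)[0],1))
E
```

```text
rest [613.  85.  43.] [185 190 200]
fence [663. 100.  62.] [225 229 230]
plate [500.  52.  37.] [236 239 241]
table [604. -98.  -2.] [89 90 93]
railL [445.  87.  33.] [218 225 226]
lp [ 511. -111.   35.] [190 193 193]
vb [520. 273.  21.] [223 224 217]
gb [663. -54.  27.] [220 228 228]
d1 [516.  78.  39.] [ 98 105 112]
rest ((610.3179931640625, 87.51680755615234), (101.58855438232422, 130.14454650878906), 15.383927345275879)
base? ((561.1590576171875, 74.44453430175781), (250.0256805419922, 142.89817810058594), 14.958879470825195)
plate ((501.6195983886719, 51.589210510253906), (80.00782775878906, 100.07598876953125), 17.149845123291016) 2704
```

View pics/crop.png

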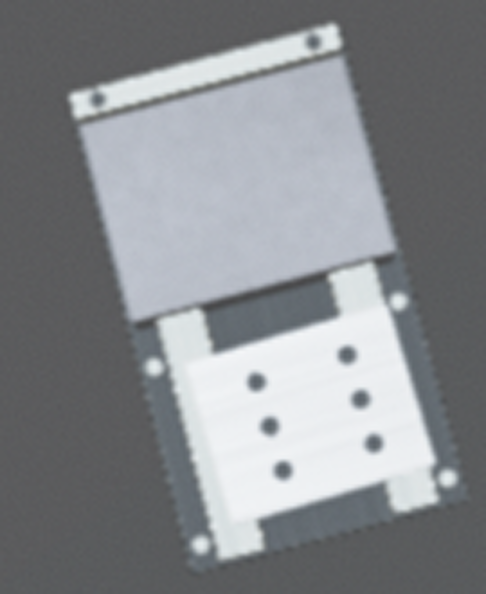

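The crop shows the six-dimple plate lying on the two white rails at crop (310,415). Its measured size is 80x100 at z≈37–38, so it is confirmed. The stand origin is about (561.3, 74.4), yaw 15.1°. The plate is at stand (-63.6, -6.5), yaw +2°.

Plan: push with shut fingers tilted about 45° (tips forward and low in the channel), so the near edge rides up the fingers.

```bash
cat >> h.py <<'E'
O=np.array([561.3,74.4,0]);YAW=np.radians(15.1);S=R.from_euler('z',YAW)
def where():
    from station import bot
    s=bot.read_state();Rt=R.from_rotvec(s["ee_rot"]);p=S.inv().apply(np.array(s["ee_pos"])-O)
    xt,yt,zt=[S.inv().apply(v) for v in Rt.as_matrix().T]
    print("t",round(s["clock"],2),"stand tcp",p.round(1),"tilt",np.degrees(np.arctan2(zt[0],-zt[2])).round(1),"xt",xt.round(3),"yt",yt.round(3),"F",S.inv().apply(s["contact_force"]).round(1),"w",round(s["width"],1),"j",np.round(s["joint_pos"],2))
    return p,S.inv()*Rt
def goto(x,y,z,a):
    p,Rt=where();T=R.from_matrix(np.array([[np.cos(a),0,np.sin(a)],[0,-1,0],[np.sin(a),0,-np.cos(a)]]))
    print("tool shift",Rt.inv().apply(np.array([x,y,z])-p).round(1),"turn",(Rt.inv()*T).as_rotvec().round(3))
E
python3 -m jog '[[[38,-45,6],[0,0,0]],[[38,-45,6],[0,0,0]],[[38,-45,6],[0,0,0]],[[38,-45,6],[0,0,0]],[[38,-45,6],[0,0,0]],[[38,-45,6],[0,0,0]],[[38,-45,6],[0,0,0]],[[38,-45,6],[0,0,0]],[[38,-45,6],[0,0,0]],[[38,-45,6],[0,0,0]],[[38,-45,6],[0,0,0]],[[0,0,0],[0,0,0.078]]]' 0 40
python3 -c "
from h import *
goto(-135,-6,110,.75)"
```

```text
clock: 1.6
ee_pos: [437.3, 21.5, 164.5]
ee_rot: [-3.112, -0.421, 0.002]
contact_force: [-0.3, -0.1, 0.3]
width: 0.1
finger_force: 0.0
t 1.6 stand tcp [-133.5  -18.7  164.5] tilt -0.1 xt [ 1.     0.005 -0.001] yt [ 0.005 -1.    -0.001] F [-0.3 -0.   0.3] w 0.1 j [-0.11 -0.12  2.1   0.    1.17  1.19]
tool shift [ -1.4 -12.7  54.5] turn [-0.003  0.751  0.004]
```

```bash
python3 -m jog '[[[0,-12,0],[0,0.15,0]],[[0,0,0],[0,0.15,0]],[[0,0,0],[0,0.15,0]],[[0,0,0],[0,0.15,0]],[[0,0,0],[0,0.15,0]],[[0,0,0],[0,0,0]]]'
python3 -c "
from h import *
goto(-135,-6,60,.75)"
```

```text
clock: 2.35
ee_pos: [449.0, 26.4, 172.1]
ee_rot: [-2.817, -0.371, -1.092]
contact_force: [-0.3, 1.1, -0.1]
width: 0.0
finger_force: 0.0
t 2.35 stand tcp [-120.9  -17.1  172.1] tilt 42.4 xt [ 0.738 -0.002  0.674] yt [-0.001 -1.    -0.002] F [ 0.   1.1 -0.1] w 0.0 j [-0.39 -0.56  2.55  0.73  0.66  0.44]
tool shift [-86.  -10.8  73.3] turn [-0.001  0.01  -0.002]
```

```bash
python3 -m jog '[[[-20,-5,22],[0,0,0]],[[-20,-3,22],[0,0,0]],[[-20,-2,22],[0,0,0]],[[-12,0,14],[0,0,0]],[[0,0,0],[0,0,0]]]'
python3 -c "
from h import *
goto(-130,-6,19,.75)"
```

```text
clock: 2.98
ee_pos: [463.8, 37.7, 65.2]
ee_rot: [-2.819, -0.379, -1.059]
contact_force: [-0.1, 0.0, 0.4]
width: -0.2
finger_force: 0.0
t 2.98 stand tcp [-103.7  -10.    65.2] tilt 41.3 xt [ 0.751 -0.001  0.66 ] yt [ 0.008 -1.    -0.012] F [-0.1  0.1  0.4] w -0.2 j [-0.33 -0.16  2.55  1.26  0.41 -0.14]
tool shift [-50.2  -3.7  17.5] turn [-0.014  0.03  -0.001]
```

```bash
python3 -c "
from h import *
goto(-122,-6,45,.52)"
```

```text
t 2.98 stand tcp [-103.7  -10.    65.2] tilt 41.3 xt [ 0.751 -0.001  0.66 ] yt [ 0.008 -1.    -0.012] F [-0.1  0.1  0.4] w -0.2 j [-0.33 -0.16  2.55  1.26  0.41 -0.14]
tool shift [-27.1  -3.9   3.2] turn [-0.014 -0.2    0.   ]
```

```bash
python3 -m jog '[[[0,0,0],[-0.007,-0.1,0]],[[0,0,0],[-0.007,-0.1,0]],[[-26,-4,8],[0,0,0]],[[0,0,0],[0,0,0]]]'
python3 -c "
from h import *
goto(-120,-6,18,.52)"
```

```text
clock: 3.48
ee_pos: [443.4, 40.1, 43.6]
ee_rot: [-2.903, -0.392, -0.858]
contact_force: [0.2, -0.5, -0.2]
width: -0.0
finger_force: 0.0
t 3.48 stand tcp [-122.8   -2.4   43.6] tilt 33.0 xt [0.839 0.001 0.545] yt [ 0.009 -1.    -0.012] F [ 0.1 -0.5 -0.2] w -0.0 j [-0.28 -0.14  2.52  0.87  0.39  0.28]
tool shift [-11.6   3.9  22.9] turn [-0.015 -0.056  0.001]
```

```bash
python3 -m jog '[[[-6,4,12],[-0.012,0,0]],[[-6,0,12],[0,0,0]],[[0,0,0],[0,0,0]]]'
python3 - <<'E'
from h import *
from station import optics
goto(-60,-6,18,.58)
c=optics.camera("side");q=proj(c,S.apply([[-40,0,40]])+O)[0].astype(int)
im=c["pixels"][q[1]-100:q[1]+80,q[0]-130:q[0]+130,::-1];cv2.imwrite("pics/s1.png",cv2.resize(im,None,fx=3,fy=3))
E
```

```text
clock: 3.85
ee_pos: [450.1, 36.2, 18.4]
ee_rot: [-2.914, -0.388, -0.868]
contact_force: [-1.1, 0.9, 0.4]
width: 0.4
finger_force: 0.0
t 3.85 stand tcp [-117.3   -7.9   18.4] tilt 33.2 xt [0.837 0.    0.547] yt [ 0.001 -1.    -0.001] F [-0.8  1.1  0.4] w 0.4 j [-0.27 -0.04  2.51  1.08  0.32  0.06]
tool shift [47.7 -1.9 31.7] turn [-0.001  0.001  0.   ]
```

View pics/s1.png

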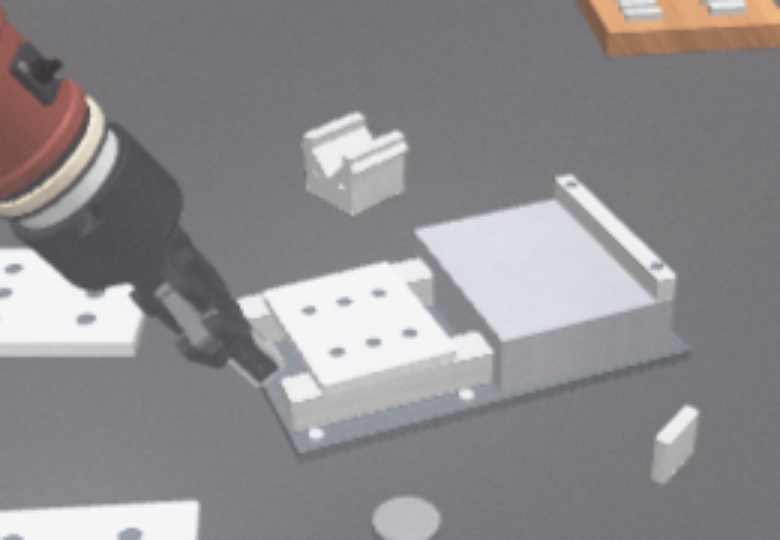

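```bash
python3 -m jog '[[[6.7,0,4.4],[0,0,0]],[[6.7,0,4.4],[0,0,0]],[[5,0,3.3],[0,0,0]],[[5,0,3.3],[0,0,0]],[[0,0,0],[0,0,0]]]'
python3 - <<'E'
from h import *
from station import optics
goto(-83,-6,18,.7)
c=optics.camera("top");P=cloud(c);Z=P[...,2];p=proj(c,S.apply([[-50,0,38]])+O)[0];v,u=np.mgrid[:480,:640]
m=(abs(u-p[0])<60)&(abs(v-p[1])<50)&(Z>34.5)&(Z<42)&(c["pixels"].min(2)>190)
r,Q=rect(c,m,38);print(r); q=S.inv().apply(np.c_[Q-O[:2],np.zeros(len(Q))]);print(q.min(0),q.max(0))
E
```

```text
clock: 4.53
ee_pos: [478.4, 43.2, 19.0]
ee_rot: [-2.915, -0.39, -0.872]
contact_force: [0.7, 0.2, 0.5]
width: -0.0
finger_force: 0.0
t 4.53 stand tcp [-88.2  -8.5  19. ] tilt 33.3 xt [0.836 0.002 0.549] yt [ 0.002 -1.     0.001] F [ 0.7 -0.   0.5] w -0.0 j [-0.22  0.02  2.45  1.08  0.3   0.09]
tool shift [ 3.8 -2.5  3.7] turn [0.    0.119 0.002]
((522.6483764648438, 56.278289794921875), (80.19197082519531, 100.02645111083984), 15.561683654785156)
[-82.49750573 -57.25141416   0.        ] [-1.71899492 42.87528206  0.        ]
```

```bash
python3 -m jog '[[[0,0,0],[0,0.085,0]],[[0,0,0],[0,0.085,0]],[[1.5,0,1.3],[0,0,0]],[[1.5,0,1.4],[0,0,0]],[[0,0,0],[0,0,0]]]'
python3 -c "
from h import *
goto(-84,-8.5,19,.75)"
```

```text
clock: 5.2
ee_pos: [481.1, 48.1, 17.9]
ee_rot: [-2.84, -0.387, -1.012]
contact_force: [0.5, -0.6, -0.5]
width: 0.1
finger_force: 0.3
t 5.2 stand tcp [-84.3  -4.5  17.9] tilt 39.3 xt [0.774 0.002 0.634] yt [ 0.011 -1.    -0.01 ] F [ 0.4 -0.7 -0.5] w 0.1 j [-0.26  0.05  2.49  1.6   0.34 -0.45]
tool shift [ 1.   4.  -0.7] turn [-0.015  0.064  0.001]
```

```bash
python3 -m jog '[[[3.5,1,-4],[0,0,0]],[[3.5,1,-4],[0,0,0]],[[3.5,1,-4],[0,0,0]],[[3.5,0,-4],[0,0,0]],[[0,0,0],[0,0,0]]]'
python3 - <<'E'
from h import *
from station import optics
goto(-78,-7,59,.69)
c=optics.camera("side");q=proj(c,S.apply([[-20,0,40]])+O)[0].astype(int)
im=c["pixels"][q[1]-90:q[1]+60,q[0]-120:q[0]+100,::-1];cv2.imwrite("pics/s2.png",cv2.resize(im,None,fx=3,fy=3))
E
```

```text
clock: 5.82
ee_pos: [482.0, 45.4, 39.0]
ee_rot: [-2.84, -0.387, -1.012]
contact_force: [-0.9, -0.2, -0.3]
width: -0.2
finger_force: 0.4
t 5.83 stand tcp [-84.1  -7.3  39. ] tilt 39.3 xt [0.774 0.002 0.634] yt [ 0.011 -1.    -0.01 ] F [-1.   0.1 -0.3] w -0.2 j [-0.27 -0.02  2.49  1.39  0.35 -0.24]
tool shift [ 17.4  -0.5 -11.6] turn [-0.015  0.004  0.002]
```

View pics/s2.png

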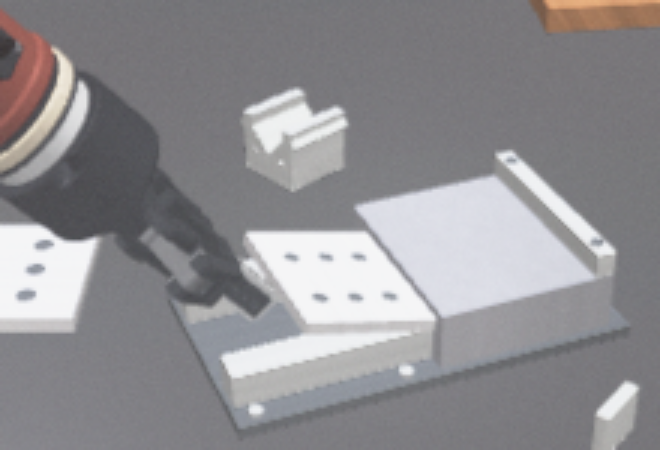

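The fingers, at crop (260,300), have raised the near edge to about 15°. The far edge is against the step, so I continue the arc.

```bash
python3 -m jog '[[[4.3,0,-2.7],[0,0,0]],[[4.3,0,-2.7],[0,0,0]],[[4.3,0,-2.7],[0,0,0]],[[4.3,0,-2.7],[0,0,0]],[[4.8,0,-1.4],[0,0,0]],[[4.8,0,-1.4],[0,0,0]],[[4.8,0,-1.4],[0,0,0]],[[4.8,0,-1.4],[0,0,0]],[[0,0,0],[0,0,0]]]'
python3 - <<'E'
from h import *
from station import optics
goto(-53,-7,88,.69)
c=optics.camera("side");q=proj(c,S.apply([[-20,0,50]])+O)[0].astype(int)
im=c["pixels"][q[1]-90:q[1]+60,q[0]-120:q[0]+100,::-1];cv2.imwrite("pics/s3.png",cv2.resize(im,None,fx=3,fy=3))
E
```

```text
clock: 7.0
ee_pos: [499.7, 49.6, 75.0]
ee_rot: [-2.84, -0.386, -1.013]
contact_force: [-0.8, -0.9, -0.7]
width: 0.3
finger_force: 0.2
t 7.0 stand tcp [-65.9  -7.9  75. ] tilt 39.4 xt [0.773 0.001 0.634] yt [ 0.01  -1.    -0.011] F [-1.  -0.7 -0.7] w 0.3 j [-0.24 -0.1   2.45  1.1   0.37  0.1 ]
tool shift [18.2 -0.9 -1.8] turn [-0.015  0.003  0.001]
```

View pics/s3.png

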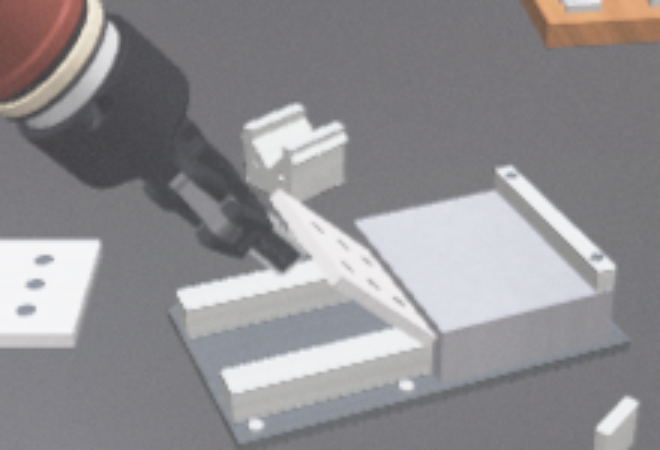

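The plate is at about 45°, with its near edge on the fingers at crop (280,215). Continuing to about 75°.

```bash
python3 -m jog '[[[4.6,0,-0.4],[0,0,0]],[[4.6,0,-0.4],[0,0,0]],[[4.6,0,-0.4],[0,0,0]],[[4.6,0,-0.4],[0,0,0]],[[4.5,0,1.3],[0,0,0]],[[4.5,0,1.3],[0,0,0]],[[4.5,0,1.3],[0,0,0]],[[4.5,0,1.3],[0,0,0]],[[0,0,0],[0,0,0]]]'
python3 - <<'E'
from h import *
from station import optics
goto(-17,-7,98,.69)
c=optics.camera("side");q=proj(c,S.apply([[-20,0,60]])+O)[0].astype(int)
im=c["pixels"][q[1]-90:q[1]+60,q[0]-120:q[0]+100,::-1];cv2.imwrite("pics/s4.png",cv2.resize(im,None,fx=3,fy=3))
E
```

```text
clock: 8.18
ee_pos: [529.0, 57.7, 95.0]
ee_rot: [-2.84, -0.386, -1.012]
contact_force: [-0.4, -0.7, -0.4]
width: 0.6
finger_force: 0.1
t 8.18 stand tcp [-35.6  -7.7  95. ] tilt 39.3 xt [0.774 0.001 0.634] yt [ 0.01  -1.    -0.011] F [-0.6 -0.6 -0.4] w 0.6 j [-0.2  -0.09  2.38  0.96  0.37  0.27]
tool shift [16.3 -0.5  9.4] turn [-0.015  0.004  0.001]
```

View pics/s4.png

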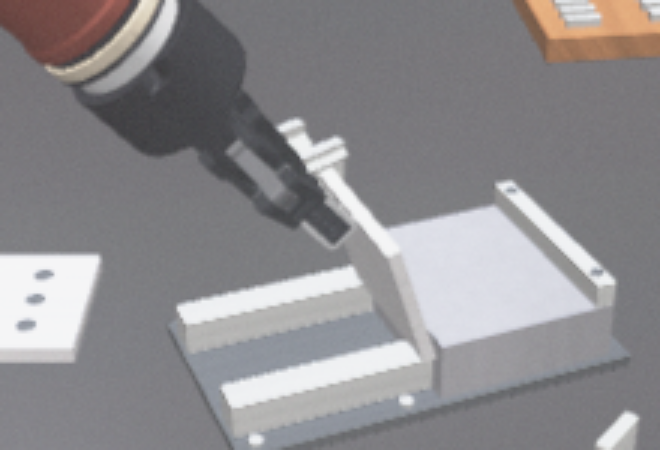

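The plate stands at about 72° against the step. I push it gently past upright.

```bash
python3 -m jog '[[[3.5,0,2.2],[0,0,0]],[[3.3,0,2.3],[0,0,0]],[[3.1,0,2.5],[0,0,0]],[[3.1,0,2.5],[0,0,0]],[[3.1,0,2.5],[0,0,0]],[[3.1,0,2.5],[0,0,0]],[[3.1,0,2.5],[0,0,0]],[[3.1,0,2.5],[0,0,0]],[[0,0,0],[0,0,0]],[[0,0,0],[0,0,0]],[[0,0,0],[0,0,0]]]'
cat > look.py <<'E'
from h import *
from station import optics
import sys
where()
c=optics.camera("side");q=proj(c,S.apply([[0,0,50]])+O)[0].astype(int)
im=c["pixels"][q[1]-90:q[1]+60,q[0]-120:q[0]+100,::-1];cv2.imwrite(sys.argv[1],cv2.resize(im,None,fx=3,fy=3))
P=S.inv().apply(cloud(c).reshape(-1,3)-O).reshape(480,640,3)
m=(abs(P[...,1])<62)&(P[...,0]>-100)&(P[...,0]<96)&(c["pixels"].min(2)>200)&(P[...,2]>40)
print("white pts x,y,z pct",np.percentile(P[m],[2,50,98],axis=0).round(1).tolist(),m.sum())
E
python3 look.py pics/s5.png
```

```text
clock: 9.6
ee_pos: [559.1, 66.3, 95.5]
ee_rot: [-2.84, -0.385, -1.011]
contact_force: [0.2, -0.4, 0.7]
width: -0.1
finger_force: 0.0
t 9.6 stand tcp [-4.3 -7.2 95.5] tilt 39.3 xt [0.774 0.001 0.633] yt [ 0.01  -1.    -0.011] F [ 0.1 -0.4  0.7] w -0.1 j [-0.16 -0.02  2.32  0.95  0.34  0.32]
white pts x,y,z pct [[-82.8, -60.1, 42.3], [59.7, -21.0, 44.0], [94.5, 57.2, 160.1]] 1443
```

View pics/s5.png

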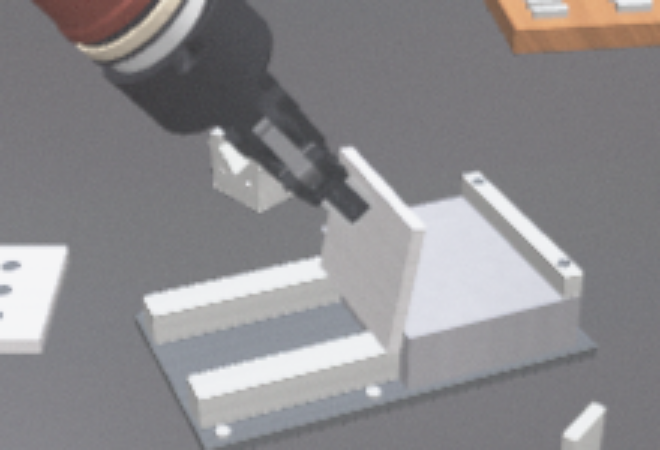

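It is slightly past upright but has not fallen yet, so I push a little further.

```bash
python3 -m jog '[[[2.3,0,1.9],[0,0,0]],[[2.3,0,1.9],[0,0,0]],[[2.3,0,1.9],[0,0,0]],[[2.3,0,1.9],[0,0,0]],[[0,0,0],[0,0,0]],[[0,0,0],[0,0,0]],[[0,0,0],[0,0,0]],[[0,0,0],[0,0,0]]]'
python3 look.py pics/s6.png
python3 - <<'E'
from h import *
from station import optics
c=optics.camera("top");P=S.inv().apply(cloud(c).reshape(-1,3)-O).reshape(480,640,3)
m=(abs(P[...,1])<70)&(P[...,0]>-40)&(P[...,0]<96)&(P[...,2]>47.5)&(P[...,2]<57)
print(np.percentile(P[m],[1,50,99],axis=0).round(1),m.sum());r,Q=rect(c,m,52);print(r)
E
```

```text
clock: 10.65
ee_pos: [570.6, 69.5, 95.5]
ee_rot: [-2.84, -0.385, -1.011]
contact_force: [-0.5, 0.0, -0.5]
width: -0.0
finger_force: 0.0
t 10.65 stand tcp [ 7.7 -7.1 95.5] tilt 39.3 xt [0.774 0.001 0.633] yt [ 0.01  -1.    -0.011] F [-0.5  0.1 -0.5] w -0.0 j [-0.14  0.01  2.29  0.94  0.33  0.33]
white pts x,y,z pct [[-91.7, -59.4, 42.7], [30.1, -13.2, 51.3], [93.6, 58.1, 252.4]] 2406
[[ -6.  -57.9  47.6]
 [ 30.6  -7.4  52.5]
 [ 88.2  52.3  55.9]] 1867
((585.789306640625, 72.89862823486328), (65.5194320678711, 101.43909454345703), 16.05168342590332)
```

View pics/s6.png

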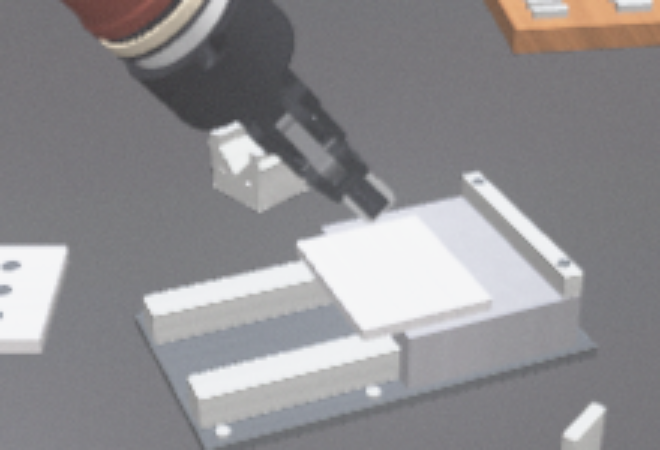

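The plate has toppled and lies clean face up on the rest, overhanging the step a little at crop (330,290). I back off and straighten the tool for the final push.

```bash
python3 -m jog '[[[-14,0,-15],[0,0,0]],[[-14,0,-11],[0,0,0]],[[-14,0,-11],[0,0,0]],[[0,0,0],[0,-0.172,0]],[[0,0,0],[0,-0.172,0]],[[0,0,0],[0,-0.172,0]],[[0,0,0],[0,-0.17,0]],[[0,0,0],[0,0,0]]]'
cat > plate.py <<'E'
from h import *
from station import optics
c=optics.camera("top");P=S.inv().apply(cloud(c).reshape(-1,3)-O).reshape(480,640,3);I=c["pixels"]
m=(abs(P[...,1])<64)&(P[...,0]>-40)&(P[...,0]<97)&(P[...,2]>40)&(P[...,2]<58)&(I.min(2)>215)
r,Q=rect(c,m,52);print(r);q=S.inv().apply(np.c_[Q-O[:2],np.zeros(len(Q))])
print("stand centre",S.inv().apply([r[0][0]-O[0],r[0][1]-O[1],0]).round(1),"extent",q.min(0).round(1),q.max(0).round(1))
E
python3 -c "
from h import *
goto(-35,-6,46.5,0)"; python3 plate.py
```

```text
clock: 11.75
ee_pos: [520.9, 63.2, 98.4]
ee_rot: [-3.052, -0.451, -0.188]
contact_force: [-0.6, 0.6, -0.5]
width: -0.1
finger_force: 0.0
t 11.75 stand tcp [-42.   -0.3  98.4] tilt 7.2 xt [0.991 0.028 0.127] yt [ 0.032 -0.999 -0.032] F [-0.5  0.8 -0.5] w -0.1 j [-0.06  0.09  2.03  0.09  0.91  1.17]
tool shift [ 0.1  7.6 52.1] turn [-0.034 -0.127  0.03 ]
((591.96435546875, 74.7067642211914), (54.102012634277344, 102.20594787597656), 15.225137710571289)
stand centre [29.7 -7.7  0. ] extent [  2.7 -58.8   0. ] [56.8 43.5  0. ]
```

```bash
python3 -m jog '[[[-6,8,0],[-0.034,-0.127,0.03]],[[0,0,25],[0,0,0]],[[0,0,0],[0,0,0]]]'
python3 -c "
from h import *
goto(-40,-8,46.5,0)"; python3 plate.py
```

```text
clock: 12.18
ee_pos: [509.7, 53.4, 68.2]
ee_rot: [-3.112, -0.409, 0.016]
contact_force: [0.3, -0.1, -0.4]
width: -0.0
finger_force: 0.0
t 12.18 stand tcp [-55.3  -6.9  68.2] tilt -0.6 xt [ 1.    -0.002 -0.01 ] yt [-0.002 -1.    -0.004] F [ 0.2 -0.1 -0.4] w -0.0 j [-0.03  0.19  1.98  0.    0.98  1.28]
tool shift [15.5  1.2 21.6] turn [-0.004  0.01  -0.002]
((622.655029296875, 55.65165710449219), (54.69049072265625, 17.25481414794922), 88.19908905029297)
stand centre [ 54.4 -34.1   0. ] extent [ 38.7 -58.4   0. ] [57.  -5.9  0. ]
```

```bash
python3 -m jog '[[[0,1,11],[0,0,0]],[[0,0,10.7],[0,0,0]],[[10,0,0],[0,0,0]],[[8,0,0],[0,0,0]],[[6,0,0],[0,0,0]],[[6,0,0],[0,0,0]],[[6,0,0],[0,0,0]],[[6,0,0],[0,0,0]],[[6,0,0],[0,0,0]],[[6,0,0],[0,0,0]],[[0,0,0],[0,0,0]]]'
python3 plate.py; python3 -c "
from h import *
goto(7,-8,46.5,0)"
```

```text
clock: 13.6
ee_pos: [567.5, 66.5, 49.4]
ee_rot: [-3.114, -0.41, 0.003]
contact_force: [-1.2, -1.0, 1.9]
width: -0.1
finger_force: 0.9
t 13.65 stand tcp [ 3.7 -9.2 49.3] tilt -0.1 xt [ 1.    -0.002 -0.002] yt [-0.002 -1.    -0.001] F [-0.4 -0.4 -0.3] w 0.1 j [-0.01  0.33  1.86  0.    0.96  1.3 ]
tool shift [ 3.3 -1.2  2.8] turn [-0.001  0.002 -0.002]Traceback (most recent call last):
  File "plate.py", line 5, in <module>
    r,Q=rect(c,m,52);print(r);q=S.inv().apply(np.c_[Q-O[:2],np.zeros(len(Q))])
        ~~~~^^^^^^^^
  File "h.py", line 17, in rect
    i=1+np.argmax(s[1:,4]); cn=max(cv2.findContours((l==i).astype(np.uint8),0,1)[0],key=cv2.contourArea)[:,0]
        ~~~~~~~~~^^^^^^^^^
    return _wrapfunc(a, 'argmax', axis=axis, out=out, **kwds)
    return bound(*args, **kwds)
ValueError: attempt to get argmax of an empty sequence
```

```bash
cat > pl2.py <<'E'
from h import *
from station import optics
c=optics.camera("side");P=S.inv().apply(cloud(c).reshape(-1,3)-O).reshape(480,640,3);I=c["pixels"]
m=(abs(P[...,1])<64)&(P[...,0]>-40)&(P[...,0]<97)&(P[...,2]>47)&(P[...,2]<58)&(I.min(2)>205)
r,Q=rect(c,m,52);q=S.inv().apply(np.c_[Q-O[:2],np.zeros(len(Q))])
print("extent",q.min(0).round(1),q.max(0).round(1),"rect",r,"z",np.median(P[m][:,2]))
M=cv2.erode(m.astype(np.uint8),np.ones((5,5)))>0;A=P[M];k=np.linalg.lstsq(np.c_[A[:,:2],np.ones(len(A))],A[:,2],rcond=None)[0];print("slopes",k.round(3))
q0=proj(c,S.apply([[40,0,50]])+O)[0].astype(int)
cv2.imwrite("pics/s7.png",cv2.resize(I[q0[1]-90:q0[1]+60,q0[0]-120:q0[0]+100,::-1],None,fx=3,fy=3))
E
python3 pl2.py
```

```text
extent [ 14.2 -58.4   0. ] [92.7 43.2  0. ] rect ((614.6744995117188, 80.88506317138672), (78.25371551513672, 101.14146423339844), 15.475326538085938) z 51.87077840801712
slopes [-1.0000e-03 -2.0000e-03  5.1979e+01]
```

View pics/s7.png

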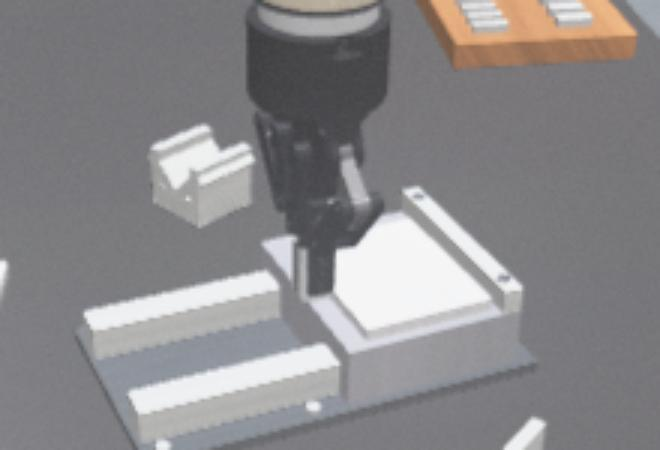

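The plate (crop 410,275) is flat with a few millimetres left to the fence. I push gently until it makes contact.

```bash
python3 -m jog '[[[1,0,1],[0,0,0]],[[1,0,1],[0,0,0]],[[1,0,0],[0,0,0]],[[1,0,0],[0,0,0]],[[0,0,0],[0,0,0]]]'
python3 -c "
from h import *
where()"
python3 -m jog '[[[1,0,0],[0,0,0]],[[1,0,0],[0,0,0]],[[0,0,0],[0,0,0]],[[0,0,0],[0,0,0]]]'
python3 -c "
from h import *
where()"; python3 pl2.py
```

```text
clock: 14.32
ee_pos: [570.3, 67.4, 47.1]
ee_rot: [-3.114, -0.41, 0.007]
contact_force: [0.4, 0.1, -0.5]
width: -0.1
finger_force: 0.2
t 14.32 stand tcp [ 6.8 -9.1 47.1] tilt -0.2 xt [ 1.    -0.002 -0.004] yt [-0.002 -1.    -0.001] F [ 0.4 -0.  -0.5] w -0.1 j [-0.    0.34  1.85 -0.    0.96  1.3 ]
clock: 14.82
ee_pos: [571.4, 67.9, 47.0]
ee_rot: [-3.114, -0.41, 0.009]
contact_force: [-4.5, 0.3, 2.5]
width: 0.2
finger_force: 1.7
t 14.82 stand tcp [ 8.1 -9.  47. ] tilt -0.3 xt [ 1.    -0.002 -0.006] yt [-0.002 -1.    -0.001] F [-4.2  1.4  2.5] w 0.2 j [-0.    0.34  1.84 -0.    0.96  1.31]
extent [ 18.7 -58.3   0. ] [97.4 42.7  0. ] rect ((619.3963012695312, 82.02227783203125), (78.9110336303711, 100.54503631591797), 15.675453186035156) z 51.82388394498378
slopes [ 1.0000e-03 -1.0000e-03  5.1793e+01]
```

```bash
python3 -m jog '[[[1,0,0],[0,0,0]],[[1,0,0],[0,0,0]],[[0,0,0],[0,0,0]]]'
python3 -m jog '[[[-5,0,0],[0,0,0]],[[-15,0,0],[0,0,0]],[[-25,0,-20],[0,0,0]],[[-20,0,-40],[0,0,0]],[[0,0,-40],[0,0,0]],[[0,0,0],[0,0,0]],[[0,0,0],[0,0,0]]]'
python3 pl2.py; python3 plate.py
```

```text
clock: 15.25
ee_pos: [571.6, 68.0, 46.9]
ee_rot: [-3.114, -0.411, 0.017]
contact_force: [-8.9, -1.5, 6.0]
width: 0.0
finger_force: 4.2
clock: 16.12
ee_pos: [511.3, 51.5, 147.1]
ee_rot: [-3.114, -0.41, 0.006]
contact_force: [-0.3, 0.1, -0.5]
width: -0.1
finger_force: 0.0
extent [ 17.6 -58.1   0. ] [99.  42.8  0. ] rect ((619.5782470703125, 82.17578887939453), (81.34878540039062, 100.83975982666016), 15.077832221984863) z 51.91535259834677
slopes [-2.0000e-03 -1.0000e-03  5.2032e+01]
((654.7649536132812, 84.45772552490234), (27.915916442871094, 94.33032989501953), 0.2455277144908905)
stand centre [ 92.9 -14.6   0. ] extent [ 67.3 -58.4   0. ] [97.5 34.   0. ]
```

The plate is flat and flush: its edges are at x≈18 and 98, its angle of 15.08° matches the stand's, and y≈-7.7. The arm is clear, so I hand the job in.

```bash
python3 -c "
from station import job_done
print(job_done())"
```

```text
the job is handed in; nothing more can be done
None
```

The plate is turned over, clean face up on the rest with its edge against the fence, and the job was handed in at about 16 s of the 59 s allowed; hand-in returned no verdict.

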